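# Drive home the spring pin of the orange bearing housing

### The arm

A 6-joint arm with a two-finger parallel gripper is mounted at the origin on the work surface. World frame = base frame: x ahead of the robot, y to its left, z up, the work surface at z = 0. Lengths are in m, angles in degrees, forces in N, time in s.
With the tool pointing down it reaches from about 0.375 to 0.9 m from the base axis. Payload 3.1 kg.
Tool frame: the origin (TCP) lies on the centre line of the jaws, within the pads' length; the fingertips stand 22 mm ahead of it and the grasp point (between the pads) lies 3 mm ahead of it; y points along the fingers, z is the direction in which the jaws open and shut, and the axes are right-handed (so a half turn about y gives the same grasp; the last joint's range is limited). The gripper opens to 87 mm and grips with 3 to 60 N. Pads are 19 mm wide; open, the fingers measure 117 mm over their backs; the gripper's body (75 mm by 190 mm) begins 51 mm behind the grasp point.
Start: joints at [53.657, 30.224, 82.088, -0, 67.689, -10.227], TCP at [0.275, 0.561, 0.245] pointing down, gripper open.
Joint ranges: [-176.69, 176.69], [-43.24, 126.21], [12.49, 139.97], [-82, 262], [0, 151.66], [-163.58, 163.58]. Speed limits (degrees/s): [159.86, 159.86, 180, 180, 180, 180].

### API

Orientations are given as a 3x3 rotation matrix whose columns are the frame's x, y, z axes.
In Python, from rig import bot gives the robot as it stands.
- The arm moves only by the tool jog_arm, never from a script. Its argument "motion" is one flat list of numbers, 6 for each row, row after row: the shift along the tool's x, y, z in mm, then the turn, a rotation vector about the tool's x, y, z in degrees. A call has 1 to 20 rows; each row is the pose to reach, as a shift and turn from the pose commanded when the call began, along the tool's axes at that moment; what a row does not reach only later rows make up. A row lasts 1/8 s, in which the tool goes at most 62.5 mm and 10.7 degrees, less where a joint would pass 70% of its speed; a pose out of reach is approached as far as the arm can. A call with a gripper value outside its range is refused whole. "gripper" is the opening, from 0 (shut) to 1 (fully open), set as the call begins (left out, the last holds). The fingers move at their own pace and stop on an object; the grip force is fixed at half the most. Time passes only in rows, so rows that repeat a pose let the fingers close. It gives the time, the measured TCP pose, the force and the opening at its end, in the units of the state.
- bot.read_state(): the state, without advancing time (a new reading comes with each control period).
- bot.capture(name): name is "scene" or "top" or "wrist"; returns (picture, depth): 420x560x3 uint8, red, green, blue; 420x560 float32, m along the optical axis (not along the pixel's ray), 0 where there is no reading.
- bot.get_calibration(name): a dict with "mtx" (3x3 intrinsics, pixels), "pose" (4x4, takes a point from camera to world coordinates); the wrist camera has in their place "hand_eye" (4x4, takes a point from camera to tool coordinates, whose origin is the TCP and whose axes are the tool frame's). Camera axes: x right, y up, looking along -z (the intrinsics and any distortion apply to the point x, -y, -z); pixel columns grow to the right and rows downward; lengths in m; the calibration is good to about 2 mm. A picture is of the moment at which its call begins: read the wrist's pose just before it. get_calibration takes no time and is no camera call.
- bot.hand_in(): hands the job in, once; it reports no verdict.
The state is a dict: "time_s": time; "joint_positions": joint angles; "qvel": joint speeds; "tau": joint torques, N m; "position": TCP position; "tcp_rot": TCP orientation; "force": force on the tool from outside, world axes, zero at the start; "moment": the same for the moment, N m; "opening": opening from 0.0 (shut) to 1.0 (fully open).
Only numpy, scipy, OpenCV 4.12 (cv2) and the standard library are available. Lean on these libraries where they do the work, as an engineer would, in place of code of your own. Each camera call takes 0.05 s, during which the arm holds its last target.

### The job

Pick up the mallet and, with brisk downward taps of it, drive the pin of the orange bearing housing down until its head is fully seated on the housing. Leave the green housing's pin as it is and keep the gripper itself off both pins. Then stand the mallet back on the blue mat, upright on its striking face, and let go of it.

Things in the scene. Friction and masses are not known exactly. Their poses are not given: they have to be found in the camera images.
- mallet_head (a point): Centre of the mallet's head: upright black rubber cylinder with a yellow band, 60 mm across, 70 mm tall, z up. Its lower face, 35 mm below, stands on the mat and is the striking face. The light wooden handle, 22 mm wide, 26 mm tall, runs level at this height along the head's -x, 30 to 165 mm from here; grip it firmly (60 N or more) from above, about 65 mm from here. Mass 0.3 to 0.55 kg.
- orange_pin_top (a point): Centre of the top of the orange housing's steel pin: a head 24 mm across, 6 mm thick, on a 12 mm stem. The fixed housing has a foot 130 by 50 mm and a rounded hump whose round boss ends 80 mm above the table; only the pin is higher. Pin top 98 to 102 mm above the table at the start, 86 mm when fully home (head seated on the boss). Its yaw is the housing's.
- orange_pin (a joint): How far the orange housing's pin has been driven down, in m: 0 to 0.004 at the start, 0.016 fully home against a hard stop. The sprung stem grips its bore: it takes about 8 to 10 N to move and stays where it is left.
- green_pin_top (a point): The like pin top on the green bearing housing, the same in size and form. Not to be struck. The two housings may stand either way round.
- mat: Flat blue tool mat fixed to the table, 240 mm (its x) by 200 mm (its y), 4 mm thick; origin at the centre of its underside, on the table. The mallet starts on it and goes back on it, anywhere with its head wholly on the mat; the handle may overhang.
Things that resemble listed ones, but are neither listed nor needed, are in the scene too. Of the things that look like the part that bears mallet_head, the middle-sized one is meant. Of the things that look like the part that bears orange_pin_top, take the one that is farthest from the robot's base at the start.

How it is judged:
By the outcome, as a careful person would: the job done as asked, in the order asked, and still so for the second after the job is handed in, with the robot touching nothing.
It also fails if it takes over 48 s, if anything falls off the work surface, if the arm or the gripper's body presses on something with over 40 N, if the wrist force passes 120 N, or if a joint passes its speed limit or range.

## Working session

There is one attempt and no reset: what is moved stays moved. The work goes in short steps, Python scripts to look and compute and a tool call to move; the robot and the scene stay as the last step left them, time stands still between calls to the robot, and variables do not carry over. Pictures are saved under pics/ and viewed, and the job is handed in when it is done.

Besides the shell and the picture viewer there is one more tool, called after ">>>" in YAML: its name, and indented under it one key for each argument. jog_arm: Moves the arm, as the interface text tells. Its arguments: {"type":"object","properties":{"motion":{"type":"array","items":{"type":"number"}},"gripper":{"type":"number"}},"required":["motion"]}

```bash
ls; mkdir -p pics
cat > h.py <<'E'
import numpy as np, cv2
from rig import bot
def cap(n,tag):
    s=bot.read_state(); p,d=bot.capture(n)
    cv2.imwrite(f'pics/{tag}.png',p[:,:,::-1]); 
    c=bot.get_calibration(n)
    if 'pose' in c: P=np.array(c['pose'])
    else:
        T=np.eye(4);T[:3,:3]=s['tcp_rot'];T[:3,3]=s['position'];P=T@np.array(c['hand_eye'])
    np.savez(f'pics/{tag}.npz',p=p,d=d,K=np.array(c['mtx']),P=P)
    return p,d
def load(tag):
    return np.load(f'pics/{tag}.npz')
def cloud(tag):
    z=load(tag);d=z['d'];K=z['K'];v,u=np.mgrid[:d.shape[0],:d.shape[1]]
    x=(u-K[0,2])/K[0,0]*d;y=(v-K[1,2])/K[1,1]*d
    c=np.stack([x,-y,-d],-1)@z['P'][:3,:3].T+z['P'][:3,3]
    c[d==0]=np.nan
    return c
def crop(tag,u0,v0,u1,v1,out,f=4):
    p=load(tag)['p'][v0:v1,u0:u1,::-1]
    cv2.imwrite(f'pics/{out}.png',cv2.resize(p,None,fx=f,fy=f,interpolation=cv2.INTER_CUBIC))
E
python3 - <<'E'
from h import *
for n in ['scene','top']:
    cap(n,n+'0')
s=bot.read_state(); print({k:np.round(v,3).tolist() for k,v in s.items()})
for n in ['scene','top','wrist']: print({k:np.round(v,3).tolist() if not isinstance(v,str) else v for k,v in bot.get_calibration(n).items()})
E
```

```text
pics
{'time_s': 0.1, 'joint_positions': [53.656, 30.272, 82.149, -0.002, 67.689, -10.227], 'qvel': [-0.035, -0.25, -0.208, 0.118, -0.052, 0.019], 'tau': [-0.0, -44.099, -17.715, 0.063, 0.053, -0.0], 'position': [0.275, 0.561, 0.244], 'tcp_rot': [[0.898, -0.001, 0.44], [-0.44, -0.002, 0.898], [-0.0, -1.0, -0.002]], 'force': [0.725, -0.127, -0.275], 'moment': [0.048, 0.037, 0.016], 'opening': 1.002}
{'mtx': [[428.594, 0.0, 275.548], [0.0, 428.594, 201.423], [0.0, 0.0, 1.0]], 'pose': [[-0.134, -0.543, 0.829, 1.221], [0.991, -0.055, 0.123, 0.088], [-0.021, 0.838, 0.545, 0.611], [0.0, 0.0, 0.0, 1.0]]}
{'mtx': [[379.636, 0.0, 275.476], [0.0, 379.636, 209.038], [0.0, 0.0, 1.0]], 'pose': [[-0.107, 0.974, -0.202, 0.248], [-0.994, -0.105, 0.024, 0.001], [0.002, 0.203, 0.979, 1.046], [0.0, 0.0, 0.0, 1.0]]}
{'mtx': [[359.739, 0.0, 281.96], [0.0, 359.739, 212.447], [0.0, 0.0, 1.0]], 'hand_eye': [[-0.001, -0.958, -0.288, -0.078], [-0.001, 0.288, -0.958, -0.139], [1.0, -0.0, -0.001, 0.001], [0.0, 0.0, 0.0, 1.0]]}
```

View pics/scene0.png

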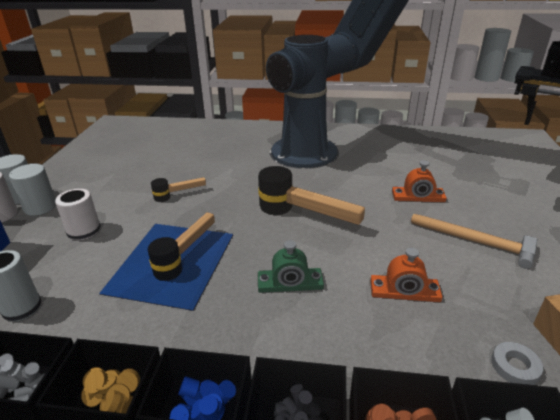

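View pics/top0.png

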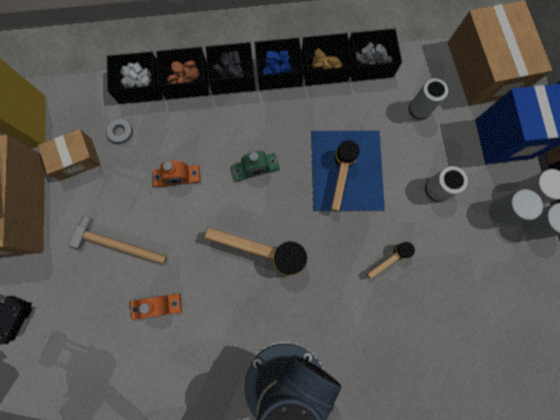

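Mallets in the top view are small (405,249), middle (347,152, on the mat) and large (290,257), so the middle one is meant. The orange housings are at (175,173) and (155,306), and the first is farther from the base at (290,380). I'll check both in enlarged crops.

Run:
```python
from h import *
crop('top0',140,110,400,230,'c1',3)
crop('scene0',90,200,460,320,'c2',2)
z=load('top0');c=cloud('top0');p=z['p'].astype(int)
sc=cloud('scene0');ps=load('scene0')['p'].astype(int)
for nm,cc,box in [('top',c,None),('scene',sc,None)]:
    pp=p if nm=='top' else ps
    # mat
    m=(pp[...,2]>pp[...,0]*2+20)&(pp[...,2]<140)&(cc[...,2]<0.02)
    r=np.zeros_like(m); 
    if nm=='top': r[125:220,305:390]=1
    else: r[215:310,95:240]=1
    m&=r.astype(bool); q=cc[m]; print(nm,'mat z',np.nanmedian(q[:,2]))
    print(cv2.minAreaRect(q[:,:2].astype(np.float32)))
    # mallet
    def box(x0,y0,x1,y1): 
        b=np.zeros_like(m);b[y0:y1,x0:x1]=1;return b.astype(bool)
    b=box(325,135,365,215) if nm=='top' else box(140,205,225,285)
    mm=b&(cc[...,2]>0.066); q=cc[mm]; print('head',q[:,:2].min(0),q[:,:2].max(0),np.nanmedian(q[:,2]),len(q))
    hh=b&(cc[...,2]>0.03)&(cc[...,2]<0.062)&(pp[...,0]>pp[...,2]+40)&(pp[...,0]<230); q=cc[hh]; print('handle',len(q),q[:,:2].min(0),q[:,:2].max(0), np.nanpercentile(q[:,2],[10,50,90]), cv2.minAreaRect(q[:,:2].astype(np.float32)))
    for n2,bb in [('orange',box(145,150,205,190) if nm=='top' else box(365,240,445,305)),('green',box(225,145,285,185) if nm=='top' else box(255,235,328,295))]:
        q=cc[bb&(cc[...,2]>0.085)]; print(n2,len(q),q.mean(0) if len(q) else'',q[:,2].max() if len(q) else '', q.min(0),q.max(0))
        q=cc[bb&(cc[...,2]>0.012)]; print(cv2.minAreaRect(q[:,:2].astype(np.float32)))
```

```text
top mat z 0.004140848652087303
((0.5561502575874329, -0.24033001065254211), (0.1960664838552475, 0.2332645058631897), 83.92938995361328)
head [ 0.55892772 -0.26592156] [ 0.61638284 -0.20701209] 0.07400059777478984 373
handle 362 [ 0.43462786 -0.24509917] [ 0.58487042 -0.1747183 ] [0.04955077 0.05196848 0.05446833] ((0.5061415433883667, -0.21093884110450745), (0.04278936982154846, 0.15176180005073547), 77.28845977783203)
orange 69 [0.58598127 0.24410932 0.10023028] 0.10459730602532569 [0.57501022 0.23333567 0.09467697] [0.5977847  0.25681635 0.10459731]
((0.5857573747634888, 0.24438345432281494), (0.051426809281110764, 0.1302037239074707), 0.839916467666626)
green 63 [0.58801865 0.01963669 0.10075732] 0.10453992559169212 [0.57654814 0.00964748 0.09625023] [0.59863893 0.03095913 0.10453993]
((0.5880038142204285, 0.019351959228515625), (0.051643967628479004, 0.12951932847499847), 10.504935264587402)
scene mat z 0.004927771781327195
((0.5562241673469543, -0.24078840017318726), (0.19739189743995667, 0.23759835958480835), 83.99712371826172)
head [ 0.55951889 -0.2658922 ] [ 0.61905578 -0.20734643] 0.07448401366254798 519
handle 505 [ 0.43130091 -0.2609316 ] [ 0.62011281 -0.17472793] [0.03864022 0.05166381 0.05357689] ((0.5298366546630859, -0.2057478427886963), (0.04604297876358032, 0.19516906142234802), 68.6130599975586)
orange 128 [0.58913301 0.24366107 0.09878522] 0.1037119370954529 [0.5741835  0.23246722 0.08519751] [0.59975224 0.25472257 0.10371194]
((0.5882248878479004, 0.24425718188285828), (0.05279412865638733, 0.13032925128936768), 0.38279396295547485)
green 112 [0.59180049 0.01898841 0.09912719] 0.10344649405229067 [0.57615221 0.00766027 0.08583271] [0.60096158 0.02964172 0.10344649]
((0.5904181599617004, 0.01970011740922928), (0.05400726571679115, 0.12819646298885345), 9.690179824829102)
```

View pics/c1.png

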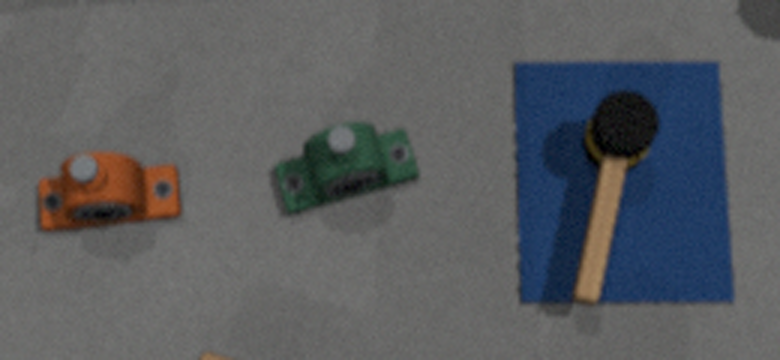

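View pics/c2.png

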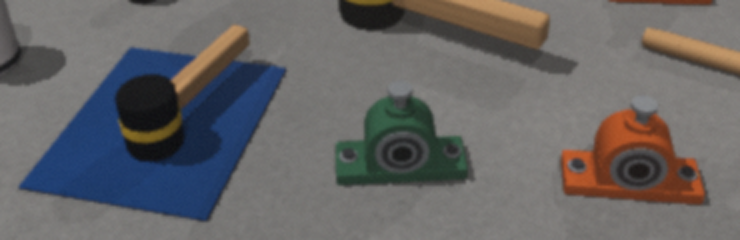

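Both crops agree with the descriptions. The middle-sized mallet is the one on the mat, and the far orange housing has its pin up. Next I'll fit the handle line and work out the approach.

```bash
python3 - <<'E'
from h import *
for n,(x0,y0,x1,y1) in {'top0':(325,135,365,215),'scene0':(140,205,225,285)}.items():
    c=cloud(n);p=load(n)['p'].astype(int)
    b=np.zeros(c.shape[:2],bool);b[y0:y1,x0:x1]=1
    q=c[b&(c[...,2]>.066)][:,:2]
    (cx,cy),r=cv2.minEnclosingCircle(q.astype(np.float32)); h=np.array([cx,cy]);print(n,'head',h,r,q.mean(0))
    q=c[b&(c[...,2]>.045)&(c[...,2]<.06)];d=np.linalg.norm(q[:,:2]-h,axis=1)
    q=q[(d>.045)&(d<.16)];m=q[:,:2].mean(0);u=np.linalg.svd(q[:,:2]-m)[2][0];u*=np.sign(u[0])
    print(len(q),m,np.degrees(np.arctan2(u[1],u[0])),np.degrees(np.arctan2(*(h-m)[::-1])),'off',np.cross(u,h-m),np.median(q[:,2]))
    a=u; g=h-.052*a; print('grasp',g)
E
cat >> h.py <<'E'
def delta(pos,ang,pitch=0,ref=None):
    """world grasp: TCP pos, tool x azimuth deg -> shift mm + rotvec in tool axes"""
    from scipy.spatial.transform import Rotation as R
    s=bot.read_state() if ref is None else ref
    R0=np.array(s['tcp_rot']);p0=np.array(s['position'])
    t=np.radians(ang);x=np.array([np.cos(t),np.sin(t),0]);y=np.array([0,0,-1.]);z=np.cross(x,y)
    R1=np.stack([x,y,z],1)
    return np.round(R0.T@(np.array(pos)-p0)*1e3,1),np.round(R.from_matrix(R0.T@R1).as_rotvec(degrees=True),2)
E
```

```text
top0 head [ 0.58792317 -0.23664448] 0.02993517369031906 [ 0.58690734 -0.23597442]
342 [ 0.49127864 -0.20187809] -19.5561179200396 -19.78541838178612 off -0.0004110399609559487 0.05173390073358641
grasp [ 0.53892284 -0.21923852]
scene0 head [ 0.59004122 -0.23786403] 0.030958009883761406 [ 0.59355737 -0.23521856]
377 [ 0.49630603 -0.20154589] -19.14636892437871 -21.179091362238026 off -0.003565650863589318 0.05236061143393733
grasp [ 0.54091766 -0.22080894]<stdin>:9: DeprecationWarning: Arrays of 2-dimensional vectors are deprecated. Use arrays of 3-dimensional vectors instead. (deprecated in NumPy 2.0)
```

Run:
```python
from h import *
print(delta([.54,-.2195,.17],-19.6)); print(bot.read_state()['position'])
```

```text
(array([ 581.6,   74.6, -583.6]), array([ 0.11, -6.52, -0.02]))
[0.27473857 0.56069131 0.24368495]
```

>>> jog_arm:
  motion: [40,0,-40,0,0,0,80,0,-80,0,-1,0,120,0,-120,0,-2,0,160,0,-160,0,-3,0,200,0,-200,0,-4,0,240,0,-240,0,-5,0,280,0,-280,0,-6,0,320,0,-320,0,-6.5,0,360,10,-360,0,-6.5,0,400,20,-400,0,-6.5,0,440,30,-440,0,-6.5,0,480,40,-480,0,-6.5,0,520,55,-520,0,-6.5,0,550,65,-550,0,-6.5,0,570,74,-572,0,-6.5,0,582,74,-584,0,-6.5,0,582,74,-584,0,-6.5,0,582,74,-584,0,-6.5,0,582,74,-584,0,-6.5,0]
  gripper: 1

```text
time_s: 2.48
position: [0.5403, -0.2179, 0.171]
tcp_rot: [[0.942, -0.0, 0.334], [-0.334, 0.0, 0.942], [-0.0, -1.0, 0.0]]
force: [-0.3, 0.5, 0.5]
opening: 1.0
```

Run:
```python
from h import *
cap('wrist','w1')
c=cloud('w1');q=c[c[...,2]>.066];q=q[np.linalg.norm(q[:,:2]-[.589,-.237],axis=1)<.045]
print('head',cv2.minEnclosingCircle(q[:,:2].astype(np.float32)),np.median(q[:,2]))
h=np.array([.589,-.237]);q=c[(c[...,2]>.045)&(c[...,2]<.06)];d=np.linalg.norm(q[:,:2]-h,axis=1);q=q[(d>.045)&(d<.15)]
m=q[:,:2].mean(0);u=np.linalg.svd(q[:,:2]-m,full_matrices=False)[2][0];u*=np.sign(u[0]);print(len(q),m,np.degrees(np.arctan2(u[1],u[0])),np.median(q[:,2]))
print(bot.read_state()['position'],bot.read_state()['time_s'],delta([.54,-.2195,.042],-19.6))
```

```text
head ((0.5896884799003601, -0.23750583827495575), 0.029990455135703087) 0.07291340793239368
4477 [ 0.49444063 -0.20363242] -19.57780286970203 0.0508386723758541
[ 0.54042884 -0.21810864  0.17099464] 2.525 (array([ 1.00e-01,  1.29e+02, -1.50e+00]), array([-0.01,  0.07, -0.  ]))
```

View pics/w1.png

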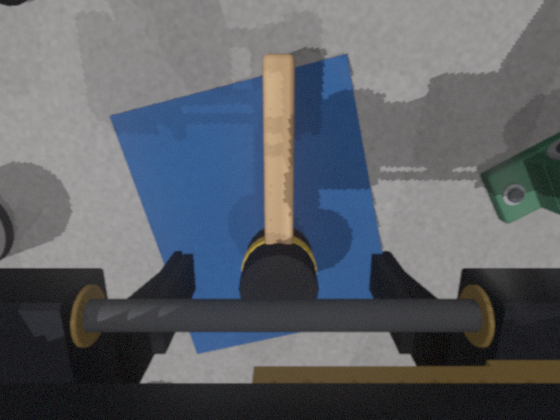

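The wrist view shows the handle at columns 263-293 and the head at (278,275), between the fingers and aligned. I'll descend and grip.

>>> jog_arm:
  motion: [1,40,-2,0,0,0,1,80,-2,0,0,0,1,110,-2,0,0,0,1,122,-2,0,0,0,1,129,-2,0,0,0,1,129,-2,0,0,0,1,129,-2,0,0,0]

```text
time_s: 3.4
position: [0.5416, -0.222, 0.0426]
tcp_rot: [[0.942, 0.002, 0.336], [-0.336, -0.001, 0.942], [0.002, -1.0, -0.0]]
force: [-0.1, -0.7, -0.3]
opening: 1.003
```

>>> jog_arm:
  motion: [0,0,0,0,0,0,0,0,0,0,0,0,0,0,0,0,0,0,0,0,0,0,0,0,0,0,0,0,0,0,0,0,0,0,0,0,0,0,0,0,0,0,0,0,0,0,0,0]
  gripper: 0

```text
time_s: 4.4
position: [0.5408, -0.2215, 0.0415]
tcp_rot: [[0.942, -0.0, 0.336], [-0.336, 0.0, 0.942], [-0.0, -1.0, 0.0]]
force: [-0.4, 0.2, 0.2]
opening: 0.249
```

>>> jog_arm:
  motion: [0,-5,0,0,0,0,0,-20,0,0,0,0,0,-45,0,0,0,0,0,-75,0,0,0,0,0,-105,0,0,0,0,0,-130,0,0,0,0,0,-145,0,0,0,0,0,-150,0,0,0,0,0,-150,0,0,0,0,0,-150,0,0,0,0]

```text
time_s: 5.65
position: [0.5402, -0.2212, 0.1905]
tcp_rot: [[0.942, -0.002, 0.336], [-0.336, 0.001, 0.942], [-0.002, -1.0, 0.001]]
force: [-0.7, -1.0, -3.1]
opening: 0.247
```

Run:
```python
from h import *
s=bot.read_state();print(s['position'],s['force'],s['moment'],s['opening'])
cap('wrist','w2')
z=load('w2');c=cloud('w2')
T=np.eye(4);T[:3,:3]=s['tcp_rot'];T[:3,3]=s['position']
t=(c-T[:3,3])@T[:3,:3]   # tool coords
k=(abs(t[...,2])<.035)&(t[...,1]<.06)&(t[...,0]>-.13)&(t[...,0]<-.02)&(t[...,1]>-.03)
q=t[k];print('handle slope y/x', np.polyfit(q[:,0],q[:,1],1),len(q))
k=(abs(t[...,2])<.035)&(t[...,1]<.0)&(t[...,0]>.02)&(t[...,0]<.1)&(t[...,1]>-.06)
q=t[k];print('headtop',len(q),np.polyfit(q[:,0],q[:,1],1) if len(q)>5 else '',cv2.minEnclosingCircle(q[:,[0,2]].astype(np.float32)) if len(q) else '')
```

```text
[ 0.54021934 -0.22120126  0.1904552 ] [-0.72679272 -1.03189342 -3.07426875] [0.10673442 0.07173456 0.02368675] 0.24701494489971382
handle slope y/x [ 0.00407675 -0.00922793] 15710
headtop 1488 [ 0.46026868 -0.02191446] ((0.02900156006217003, 0.0008102878928184509), 0.018605906516313553)
```

View pics/w2.png

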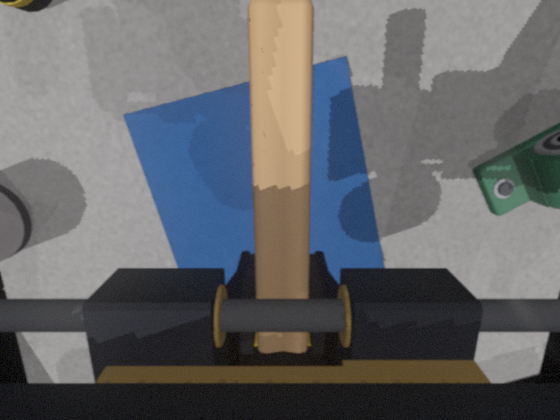

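The handle is level in the grip (slope about 0.2°). Next I'll carry the mallet over the orange pin.

Run:
```python
from h import *
print(delta([.536,.244,.1905],0))
```

```text
(array([-160.2,    0.6,  436.8]), array([ -0.05, -19.62,  -0.12]))
```

>>> jog_arm:
  motion: [-4,0,10,0,0,0,-11,0,30,0,-1,0,-22,0,60,0,-3,0,-37,0,100,0,-5,0,-51,0,140,0,-7,0,-66,0,180,0,-9,0,-81,0,220,0,-11,0,-95,0,260,0,-13,0,-110,0,300,0,-15,0,-125,0,340,0,-17,0,-139,0,380,0,-19,0,-150,0,410,0,-19.6,0,-157,0,428,0,-19.6,0,-160,0,437,0,-19.6,0,-160,0,437,0,-19.6,0,-160,0,437,0,-19.6,0,-160,0,437,0,-19.6,0]

```text
time_s: 7.82
position: [0.537, 0.2427, 0.1915]
tcp_rot: [[1.0, -0.0, 0.002], [-0.002, -0.0, 1.0], [-0.0, -1.0, -0.0]]
force: [0.4, 0.2, -3.2]
opening: 0.246
```

Run:
```python
from h import *
s=bot.read_state();print(s['time_s'],s['position'],s['tcp_rot'],s['force'],s['moment'],s['opening'])
cap('scene','s3');cap('top','t3')
crop('scene',0,0,1,1,'x') if 0 else None
crop('s3',340,140,500,320,'s3c',3)
```

```text
7.825 [0.53703408 0.24274807 0.19152267] [[ 9.99998441e-01 -2.31227101e-04  1.75032645e-03]
 [-1.75038825e-03 -2.67330652e-04  9.99998432e-01]
 [-2.30758823e-04 -9.99999938e-01 -2.67734973e-04]] [ 0.42048072  0.17227964 -3.1961967 ] [0.03884911 0.14526127 0.00737436] 0.24620018802537047
```

View pics/s3c.png

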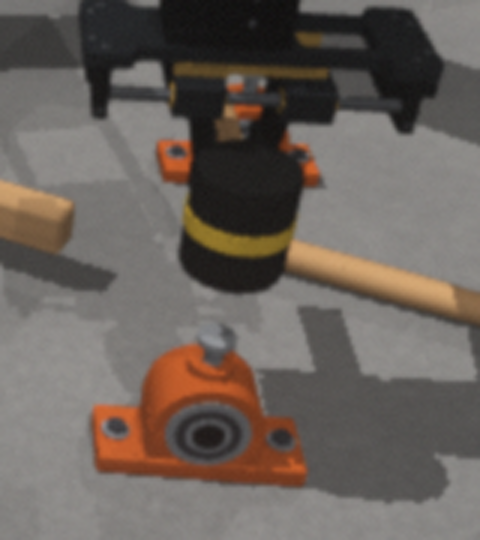

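View pics/t3.png

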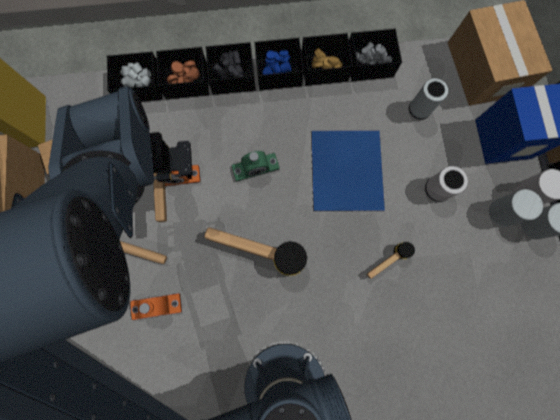

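Run:
```python
from h import *
c=cloud('s3')
b=np.zeros(c.shape[:2],bool);b[185:240,395:442]=1
k=b&(c[...,2]>.14)&(c[...,2]<.24)&(abs(c[...,1]-.243)<.04)&(c[...,0]>.54)
q=c[k];print(len(q),np.nanmin(q,0),np.nanmax(q,0))
t=q[q[:,2]>.217];print('top',len(t),cv2.minEnclosingCircle(t[:,:2].astype(np.float32)),np.polyfit(t[:,0],t[:,2],1)[0],np.polyfit(t[:,1],t[:,2],1)[0])
for z0 in np.arange(.15,.22,.01):
    s=q[(q[:,2]>z0)&(q[:,2]<z0+.01)]
    if len(s): 
        A=np.c_[2*s[:,:2],np.ones(len(s))];x=np.linalg.lstsq(A,(s[:,:2]**2).sum(1),rcond=None)[0];print(round(z0,3),len(s),s[:,1].min(),s[:,1].max(),s[:,0].max(),x[:2])
b[:]=0;b[240:262,395:425]=1
q=c[b&(c[...,2]>.094)&(c[...,2]<.11)];print('pin',len(q),q.min(0),q.max(0),q.mean(0))
```

```text
1793 [0.54030879 0.21197777 0.15393541] [0.61998043 0.2717533  0.22644036]
top 665 ((0.5785066485404968, 0.24404315650463104), 0.04102256894111633) -0.018659822056934942 0.011377891270066071
0.15 61 0.2129023971231514 0.2682548473366526 0.6178447333034291 [0.58679618 0.2428346 ]
0.16 169 0.2131508955304905 0.2713202066343648 0.6181749944175735 [0.58725664 0.24295168]
0.17 169 0.2128437107575012 0.2717532960728127 0.6189999817940351 [0.58768949 0.24295049]
0.18 167 0.21227821263043428 0.2710238593076225 0.6198935386371296 [0.58787853 0.24289364]
0.19 206 0.21197777308933202 0.27157388265197224 0.6199804253529342 [0.58399424 0.2434705 ]
0.2 195 0.21312851184103354 0.2706743534484629 0.6192175794662813 [0.57979822 0.24402475]
0.21 235 0.21276409081298878 0.2707463498103697 0.6188960877219237 [0.57896345 0.24420406]
0.22 591 0.21267223829937382 0.2713852816752744 0.6192988336440498 [0.59018265 0.24270344]
pin 111 [0.57615031 0.23219461 0.09553397] [0.59895351 0.25509024 0.10350236] [0.58906739 0.24356003 0.10050888]
```

The head is over the pin: head at (0.588, 0.243), pin at (0.588, 0.244). The first tap will be moderate.

>>> jog_arm:
  motion: [0,28,0,0,0,0,0,58,0,0,0,0,0,30,0,0,0,0,0,0,0,0,0,0,0,0,0,0,0,0,0,0,0,0,0,0]

```text
time_s: 8.68
position: [0.5362, 0.2433, 0.1908]
tcp_rot: [[1.0, -0.002, 0.001], [-0.001, -0.0, 1.0], [-0.002, -1.0, -0.0]]
force: [0.0, 0.4, -3.9]
opening: 0.249
```

```bash
cat >> h.py <<'E'
def check(tag):
    s=bot.read_state();print(s['time_s'],s['position'],s['force'],s['moment'],s['opening'])
    cap('scene',tag);crop(tag,340,140,500,320,tag+'c',3)
    c=cloud(tag);b=np.zeros(c.shape[:2],bool);b[232:275,390:428]=1
    k=b&(c[...,2]>.083)&(c[...,2]<.11)&(abs(c[...,0]-.588)<.02)&(abs(c[...,1]-.2436)<.02)
    p=load(tag)['p'].astype(int);g=k&(p[...,0]-p[...,2]<40)
    q=c[g];print('pin',len(q),np.percentile(q[:,2],[50,75,90,97]))
    b[:]=0;b[160:245,395:442]=1
    q=c[b&(c[...,2]>.12)&(abs(c[...,1]-.243)<.04)&(c[...,0]>.56)]
    f=q[q[:,0]>.606];print('head zmin',q[:,2].min(),'front lean dx/dz',np.polyfit(f[:,2],f[:,0],1)[0] )
    t=q[q[:,2]>np.percentile(q[:,2],99)-.006];print('top slope x',np.polyfit(t[:,0],t[:,2],1)[0],'y',np.polyfit(t[:,1],t[:,2],1)[0])
E
python3 - <<'E'
from h import *
check('s4')
E
```

```text
8.675 [0.53618594 0.24334458 0.19076942] [ 6.95512438e-04  3.58625815e-01 -3.87174635e+00] [0.11336389 0.16957935 0.05562187] 0.24934357609842475
pin 111 [0.09419074 0.09485129 0.09539947 0.09599443]
head zmin 0.15209266996053034 front lean dx/dz -0.009303844847051669
top slope x 0.5788892425583205 y 0.017775954984005193
```

View pics/s4c.png

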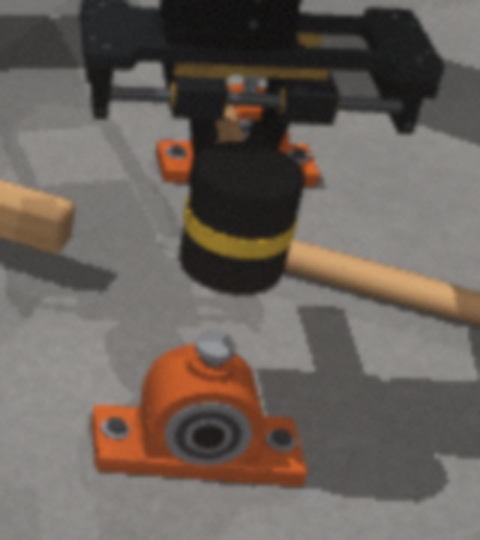

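The first tap drove the pin about 5 mm and the mallet is still level. Tapping deeper.

>>> jog_arm:
  motion: [0,32,0,0,0,0,0,63,0,0,0,0,0,30,0,0,0,0,0,0,0,0,0,0,0,0,0,0,0,0,0,0,0,0,0,0]

```text
time_s: 9.48
position: [0.5356, 0.2434, 0.1899]
tcp_rot: [[1.0, -0.003, 0.0], [-0.0, -0.001, 1.0], [-0.003, -1.0, -0.001]]
force: [-0.1, -0.1, -3.5]
opening: 0.255
```

Run:
```python
from h import *
check('s5')
```

```text
9.475 [0.5356361  0.24343547 0.18994293] [-0.12354148 -0.08687781 -3.52744507] [ 0.02862986  0.15845157 -0.07983568] 0.25453815655572704
pin 101 [0.08737076 0.08819586 0.08870372 0.08894493]
head zmin 0.15233211414663378 front lean dx/dz -0.00364909167983528
top slope x 0.5439852790339331 y 0.02863387487476872
```

>>> jog_arm:
  motion: [0,33,0,0,0,0,0,66,0,0,0,0,0,30,0,0,0,0,0,0,0,0,0,0,0,0,0,0,0,0,0,0,0,0,0,0]

```text
time_s: 10.28
position: [0.5355, 0.2434, 0.1899]
tcp_rot: [[1.0, -0.003, 0.0], [-0.0, -0.001, 1.0], [-0.003, -1.0, -0.001]]
force: [-0.4, 0.1, -2.7]
opening: 0.247
```

Run:
```python
from h import *
check('s6')
```

```text
10.275 [0.53550585 0.24342058 0.18985636] [-0.37206294  0.05302579 -2.69019836] [ 0.0750619   0.13838688 -0.05240233] 0.24693375782820343
pin 98 [0.08664641 0.08727979 0.087858   0.08853203]
head zmin 0.154332385687047 front lean dx/dz -0.01902961903543277
top slope x 0.5680780281513899 y 0.03445859242170201
```

View pics/s6c.png

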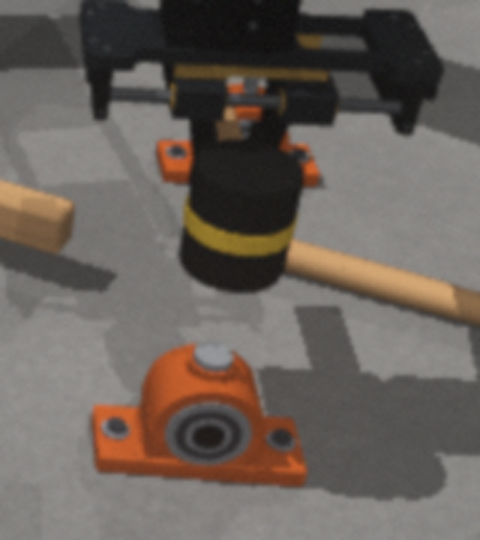

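The pin is nearly or fully home. I'll add confirming taps slightly deeper.

>>> jog_arm:
  motion: [0,34,0,0,0,0,0,68,0,0,0,0,0,30,0,0,0,0,0,0,0,0,0,0,0,0,0,0,0,0,0,0,0,0,0,0]

```text
time_s: 11.08
position: [0.5355, 0.2434, 0.1899]
tcp_rot: [[1.0, -0.003, 0.0], [-0.0, -0.001, 1.0], [-0.003, -1.0, -0.001]]
force: [-0.1, -0.9, -2.6]
opening: 0.249
```

Run:
```python
from h import *
check('s7')
c=cloud('s7');p=load('s7')['p'].astype(int)
for t in ['scene0','s4','s5','s6','s7']:
    c=cloud(t);p=load(t)['p'].astype(int)
    k=(np.hypot(c[...,0]-.588,c[...,1]-.2436)<.009)&(c[...,2]>.08)&(c[...,2]<.11)
    q=c[k];print(t,k.sum(),np.median(q[:,2]))
```

```text
11.075 [0.53549268 0.24341338 0.18985143] [-0.06709135 -0.93951194 -2.5776432 ] [ 0.05158676  0.11526175 -0.01992276] 0.24916887149556352
pin 97 [0.08665307 0.08735582 0.08793247 0.08831959]
head zmin 0.15637870278626897 front lean dx/dz -0.03695913449580556
top slope x 1.4373142560784893 y 0.033123063476858505
scene0 103 0.09952956639831823
s4 84 0.09364271460399543
s5 51 0.08770009261850042
s6 50 0.08676500659948977
s7 59 0.0866184246523991
```

View pics/s7c.png

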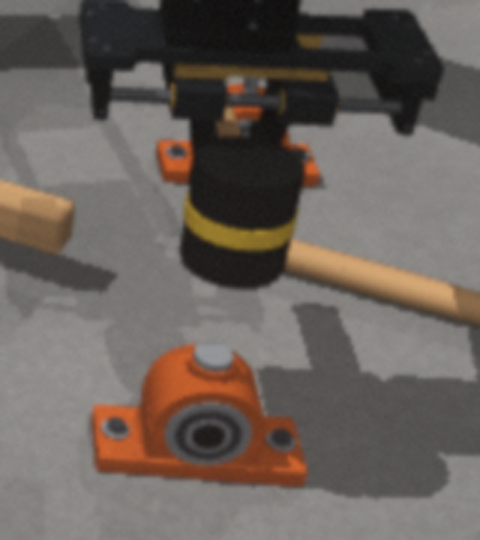

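The pin did not move on the extra tap and the mallet pitched about 2° in the grip, so it is against the hard stop. I'll return to the mat now.

Run:
```python
from h import *
print(delta([.527,-.221,.19],-19.6))
```

```text
(array([-8.200e+00,  1.000e-01, -4.644e+02]), array([ 0.09, 19.58, -0.21]))
```

>>> jog_arm:
  motion: [0,0,-10,0,0,0,-1,0,-30,0,1,0,-1,0,-60,0,3,0,-2,0,-100,0,5,0,-2,0,-140,0,7,0,-3,0,-180,0,9,0,-4,0,-220,0,11,0,-5,0,-260,0,13,0,-5,0,-300,0,15,0,-6,0,-340,0,17,0,-7,0,-380,0,19,0,-8,0,-415,0,19.6,0,-8,0,-440,0,19.6,0,-8,0,-456,0,19.6,0,-8,0,-464,0,19.6,0,-8,0,-464,0,19.6,0,-8,0,-464,0,19.6,0,-8,0,-464,0,19.6,0]

```text
time_s: 13.38
position: [0.5287, -0.2193, 0.1915]
tcp_rot: [[0.942, -0.0, 0.335], [-0.335, 0.0, 0.942], [-0.0, -1.0, 0.0]]
force: [-0.3, -0.1, -3.4]
opening: 0.248
```

Run:
```python
from h import *
s=bot.read_state();print(s['time_s'],s['position'],s['tcp_rot'],s['force'],s['moment'],s['opening'])
cap('wrist','w8');cap('scene','s8');cap('top','t8')
crop('s8',360,230,450,310,'s8c',8);crop('t8',140,140,290,200,'t8c',5);crop('s8',80,120,280,310,'s8m',4)
c=cloud('w8')
t=(c-np.array(s['position']))@np.array(s['tcp_rot'])
k=(abs(t[...,2])<.008)&(t[...,1]<.06)&(t[...,0]>-.10)&(t[...,0]<-.03)&(t[...,1]>-.03)
q=t[k];print('handle slope', np.polyfit(q[:,0],q[:,1],1),len(q))
c=cloud('w2');
for T in ['top0','t8','scene0','s8']:
    c=cloud(T)
    for n,x,y in [('o',.587,.2438),('g',.589,.0193)]:
        for r,lo in [(.009,.07)]:
            k=(np.hypot(c[...,0]-x,c[...,1]-y)<r)&(c[...,2]>lo)&(c[...,2]<.11);print(T,n,k.sum(),np.median(c[k][:,2]))
```

```text
13.375 [ 0.52870266 -0.21926362  0.19154666] [[ 9.42366029e-01 -3.08976260e-04  3.34583580e-01]
 [-3.34583468e-01  3.62708541e-04  9.42366049e-01]
 [-4.12525059e-04 -9.99999886e-01  2.38425859e-04]] [-0.26013674 -0.08347914 -3.35965456] [0.09497788 0.10165088 0.0236117 ] 0.24845638144783183
handle slope [-0.0455968  -0.01013239] 8724
top0 o 45 0.10008496144854617
top0 g 40 0.10084290976787547
t8 o 0 nan
t8 g 0 nan
scene0 o 100 0.09943200765238136
scene0 g 89 0.09109310925888614
s8 o 49 0.08687394218061606
s8 g 86 0.09940717807448785
  return _methods._mean(a, axis=axis, dtype=dtype,
  ret = ret.dtype.type(ret / rcount)
```

View pics/s8c.png

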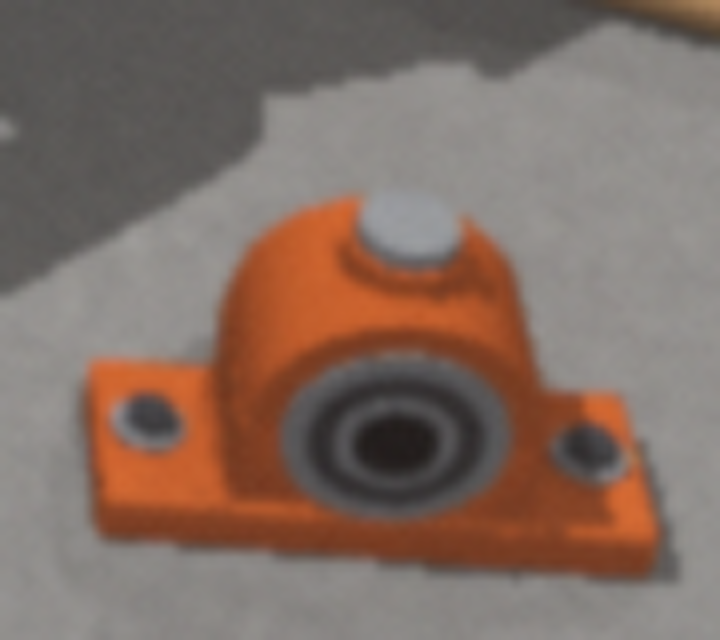

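View pics/s8m.png

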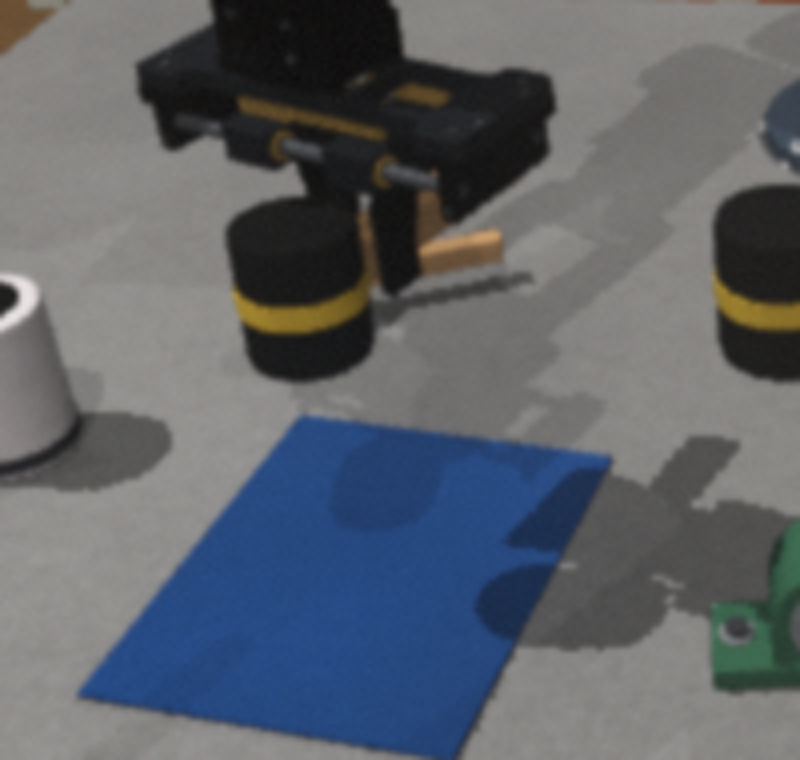

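Checks at this point:
- The pin head sits on the boss in the crop, and the green pin is unchanged.
- The mallet's head end is pitched up 2.6° in the grip.

I'll level it with a turn about tool z and lower it.

>>> jog_arm:
  motion: [0,10,0,0,0,1,0,35,0,0,0,2,0,65,0,0,0,2.6,0,95,0,0,0,2.6,0,120,0,0,0,2.6,0,136,0,0,0,2.6,0,143,0,0,0,2.6,0,145,0,0,0,2.6,0,145,0,0,0,2.6,0,145,0,0,0,2.6,0,145,0,0,0,2.6]

```text
time_s: 14.9
position: [0.529, -0.2204, 0.0472]
tcp_rot: [[0.941, -0.042, 0.336], [-0.335, 0.015, 0.942], [-0.044, -0.999, -0.0]]
force: [0.4, 0.7, -3.0]
opening: 0.247
```

Run:
```python
from h import *
s=bot.read_state();print(s['time_s'],s['position'],s['force'],s['moment'],s['opening'])
cap('wrist','w9');cap('scene','s9');crop('s9',100,190,260,310,'s9m',5)
c=cloud('w9')
t=(c-np.array(s['position']))@np.array(s['tcp_rot'])
k=(abs(t[...,2])<.008)&(t[...,0]>-.10)&(t[...,0]<-.03)&(t[...,1]<.01)&(t[...,1]>-.03)
q=c[k];r=t[k];print('handle world slope', np.polyfit(r[:,0],q[:,2],1),len(q))
```

```text
14.9 [ 0.52902872 -0.22040628  0.04716333] [ 0.3515795   0.73989214 -3.03206186] [0.05760952 0.09377343 0.01958113] 0.24737648137108778
handle world slope [0.00123277 0.05731357] 8708
```

View pics/s9m.png

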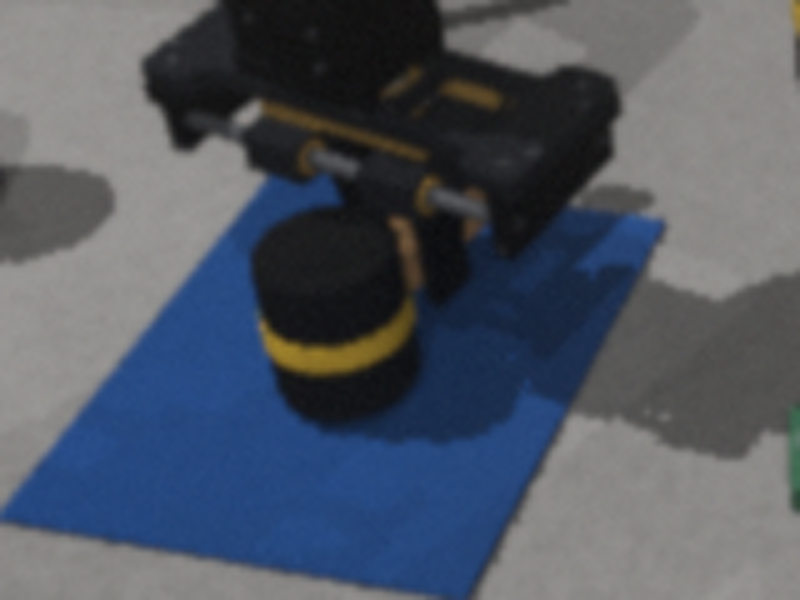

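The handle is level and about 6 mm too high. Lowering gently.

>>> jog_arm:
  motion: [0,2,0,0,0,0,0,4,0,0,0,0,0,5,0,0,0,0,0,5.5,0,0,0,0,0,5.5,0,0,0,0,0,5.5,0,0,0,0]

```text
time_s: 15.75
position: [0.5285, -0.2202, 0.0411]
tcp_rot: [[0.941, -0.043, 0.336], [-0.335, 0.015, 0.942], [-0.045, -0.999, -0.0]]
force: [0.1, 0.3, -4.0]
opening: 0.249
```

>>> jog_arm:
  motion: [0,0.5,0,0,0,0,0,1,0,0,0,0,0,1,0,0,0,0,0,1,0,0,0,0]

```text
time_s: 16.25
position: [0.5284, -0.2202, 0.0407]
tcp_rot: [[0.941, -0.043, 0.336], [-0.335, 0.015, 0.942], [-0.045, -0.999, -0.0]]
force: [-1.9, 1.2, 5.0]
opening: 0.248
```

Run:
```python
from h import *
s=bot.read_state();print(s['time_s'],s['position'],s['force'],s['moment'],s['opening'])
cap('wrist','w10')
c=cloud('w10')
t=(c-np.array(s['position']))@np.array(s['tcp_rot'])
k=(abs(t[...,2])<.008)&(t[...,0]>-.10)&(t[...,0]<-.03)&(t[...,1]<.01)&(t[...,1]>-.03)
q=c[k];r=t[k];print('handle world slope', np.polyfit(r[:,0],q[:,2],1),len(q))
```

```text
16.25 [ 0.52838654 -0.22015661  0.0407021 ] [-1.93867357  1.16704284  5.0104442 ] [ 0.15232753  0.3396021  -0.00502225] 0.24827942862338045
handle world slope [0.00624713 0.05088072] 8652
```

The mallet is standing on the mat with about 9 N on it. Releasing.

>>> jog_arm:
  motion: [0,0,0,0,0,0,0,0,0,0,0,0,0,0,0,0,0,0,0,0,0,0,0,0,0,0,0,0,0,0,0,0,0,0,0,0,0,0,0,0,0,0,0,0,0,0,0,0]
  gripper: 1

```text
time_s: 17.3
position: [0.5285, -0.2202, 0.0401]
tcp_rot: [[0.941, -0.043, 0.336], [-0.335, 0.015, 0.942], [-0.045, -0.999, -0.0]]
force: [-0.3, -0.3, 0.2]
opening: 0.985
```

>>> jog_arm:
  motion: [0,-5,0,0,0,0,-1,-15,0,0,0,0,-2,-35,0,0,0,0,-3,-65,0,0,0,0,-4,-95,0,0,0,0,-6,-125,0,0,0,-2,-7,-150,0,0,0,-2.6,-8,-170,0,0,0,-2.6,-30,-180,0,0,0,-2.6,-60,-180,0,0,0,-2.6,-80,-180,0,0,0,-2.6,-90,-180,0,0,0,-2.6,-90,-180,0,0,0,-2.6,-90,-180,0,0,0,-2.6]

```text
time_s: 19.05
position: [0.4524, -0.1933, 0.2242]
tcp_rot: [[0.942, 0.001, 0.336], [-0.336, -0.001, 0.942], [0.002, -1.0, -0.0]]
force: [0.7, -0.7, -0.1]
opening: 1.001
```

Run:
```python
from h import *
s=bot.read_state();print(s['time_s'],s['position'],s['force'],s['opening'])
cap('scene','s11');cap('top','t11');cap('wrist','w11')
crop('s11',100,190,460,310,'s11m',2)
for T in ['top0','t11','scene0','s11']:
    c=cloud(T)
    for n,x,y in [('o',.587,.2438),('g',.5893,.0195)]:
        k=(np.hypot(c[...,0]-x,c[...,1]-y)<.008)&(c[...,2]>.08)&(c[...,2]<.11);print(T,n,k.sum(),np.median(c[k][:,2]) if k.any() else '')
c=cloud('w11');q=c[(c[...,2]>.064)&(c[...,2]<.085)&(np.hypot(c[...,0]-.577,c[...,1]+.2375)<.05)]
print(len(q),cv2.minEnclosingCircle(q[:,:2].astype(np.float32)),np.linalg.lstsq(np.c_[q[:,:2],np.ones(len(q))],q[:,2],rcond=None)[0],np.median(q[:,2]))
```

```text
19.05 [ 0.45238105 -0.19328617  0.22424296] [ 0.68333026 -0.70865817 -0.09607332] 1.0005298838784764
top0 o 30 0.10093440371521939
top0 g 30 0.10084290976787547
t11 o 0 
t11 g 0 
scene0 o 78 0.09943200765238136
scene0 g 69 0.09109310925888614
s11 o 39 0.08663535111154474
s11 g 75 0.09147022091866508
1542 ((0.5781214237213135, -0.23691678047180176), 0.029755739495158195) [-0.00726598  0.00159701  0.07762494] 0.07301215078280052
```

View pics/s11m.png

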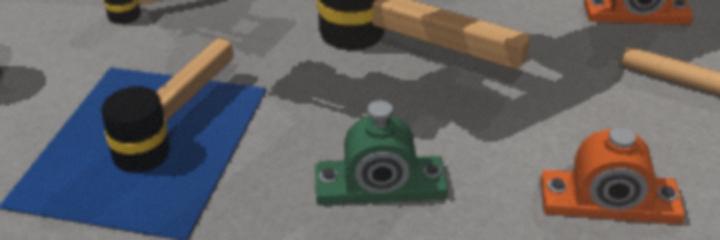

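View pics/t11.png

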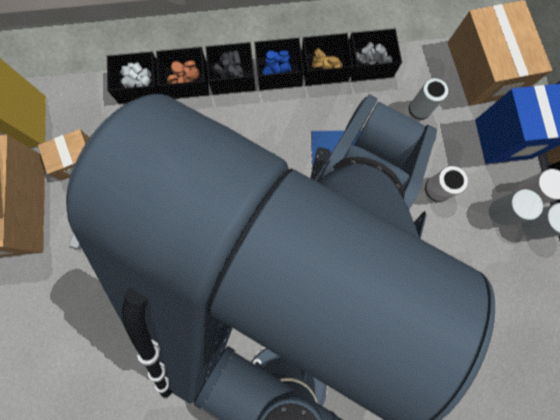

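The mallet stands upright, with its top at 73 mm (wrist-camera bias −1 mm) and its head wholly on the mat. There is time left, so I'll check the pin's seating with the wrist camera.

>>> jog_arm:
  motion: [-3,0,20,0,0,0,-10,0,60,0,0,0,-19,0,110,0,0,0,-28,0,160,0,0,0,-36,0,210,0,0,0,-45,0,260,0,0,0,-54,0,310,0,0,0,-63,0,360,0,0,0,-71,0,410,0,0,0,-76,0,440,0,0,0,-79,0,457,0,0,0,-79,0,457,0,0,0,-79,0,457,0,0,0,-79,0,457,0,0,0]

```text
time_s: 20.95
position: [0.5304, 0.263, 0.224]
tcp_rot: [[0.941, -0.0, 0.337], [-0.337, -0.0, 0.941], [-0.0, -1.0, -0.001]]
force: [0.4, 0.4, 0.0]
opening: 0.999
```

Run:
```python
from h import *
cap('wrist','w12');cap('top','t12');c=cloud('w12')
print(bot.read_state()['time_s'])
for x,y,r in [(.588,.2436,.008)]:
    k=(np.hypot(c[...,0]-x,c[...,1]-y)<r)&(c[...,2]>.06);v,u=np.nonzero(k);print(k.sum(),np.percentile(c[k][:,2],[10,50,90]),u.mean(),v.mean())
    k=(c[...,2]>.0835)&(np.hypot(c[...,0]-x,c[...,1]-y)<.03);print('head',cv2.minEnclosingCircle(c[k][:,:2].astype(np.float32)))
d=np.hypot(c[...,0]-.588,c[...,1]-.2436)
for r in np.arange(0,.03,.002):
    k=(d>=r)&(d<r+.002);print(round(r,3),k.sum(),np.nanpercentile(c[k][:,2],[10,50,90]).round(4) if k.any() else '')
u,v=int(u.mean()),int(v.mean());crop('w12',max(u-70,0),max(v-60,0),u+70,v+60,'w12c',5)
k=(c[...,2]<.01)&(c[...,0]>.45)&(c[...,0]<.65)&(abs(c[...,1]-.24)<.12);print('table',np.median(c[k][:,2]))
```

```text
21.05
250 [0.08420868 0.08508513 0.08589572] 282.032 274.62
head ((0.5881102085113525, 0.24448007345199585), 0.011956685222685337)
0.0 15 [0.0841 0.085  0.0855]
0.002 46 [0.0841 0.0851 0.0859]
0.004 77 [0.0843 0.0851 0.0858]
0.006 112 [0.0842 0.0851 0.0859]
0.008 141 [0.0843 0.085  0.0859]
0.01 202 [0.0794 0.0844 0.0857]
0.012 190 [0.0735 0.079  0.0827]
0.014 182 [0.0704 0.0732 0.0791]
0.016 208 [0.0693 0.0715 0.0738]
0.018 265 [0.0684 0.0713 0.0738]
0.02 300 [0.0671 0.0708 0.0736]
0.022 374 [0.0649 0.0689 0.0726]
0.024 615 [0.0105 0.0624 0.0701]
0.026 561 [0.0071 0.058  0.0683]
0.028 462 [-0.0002  0.058   0.0663]
table -0.0009046600416909856
```

View pics/w12c.png

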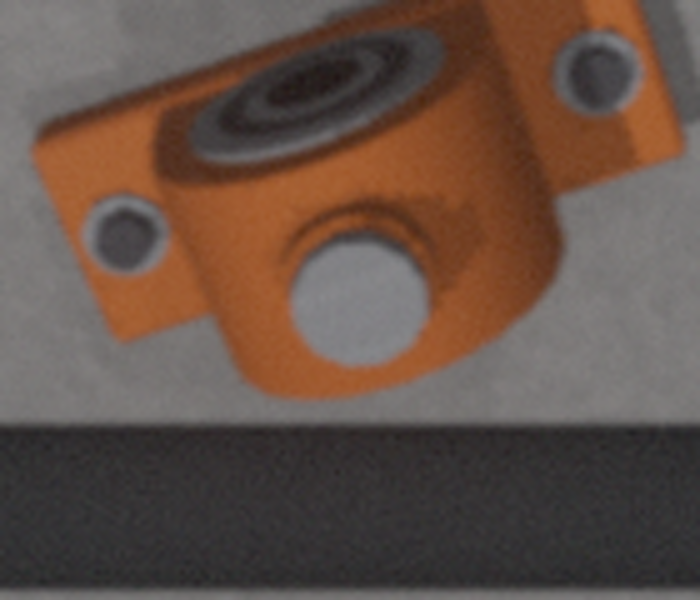

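The pin top reads 85.1 mm against a table reading of −0.9 mm, which makes it 86.0 mm: fully home. The robot is touching nothing, so I'll hand in.

```bash
python3 -c "
from rig import bot
print(bot.hand_in())"
```

```text
the job is handed in; nothing more can be done
None
```

The orange pin is fully seated, the mallet is back on the mat standing upright, and the job is handed in at about 21 s. No verdict was returned.

- **What I did:** I gripped the middle-sized mallet (the one on the mat) by its handle, about 52 mm from the head centre. I drove the pin of the farther orange housing home with four brisk taps, then stood the mallet on its striking face and let go.
- **Orange pin:** The wrist camera put the pin top 86.0 mm above the table, which is the fully home height. The fourth tap did not move it.
- **Green pin:** I never touched it, and the scene picture shows it still raised. Its before and after depth readings were 91.1 and 91.5 mm. The scene camera's sample there was slightly off the pin top, so I use these only for comparison.
- **Mallet:** It stands upright with its head wholly on the mat and its top tilted less than 0.5°.
- **Disagreements:**
  - The last taps against the hard stop tilted the mallet 2.6° in the grip, and I corrected that before setting it down.
  - The scene camera read the seated pin at 86.6 mm, within its 1 mm bias.
  - The top camera's view was blocked when I made the checks.
- **Not measured:** The peak force during each tap was not reported. I only saw the force after each move.

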